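Lay the pinwheel layer of cartons on the packing slab

ROBOT

A 7-joint arm with a two-finger parallel gripper is mounted at the origin on the work surface. World frame = base frame: x ahead of the robot, y to its left, z up, the work surface at z = 0. Lengths are in m, angles in rad, forces in N, time in s.
With the tool pointing down it reaches from about 0.35 to 0.9 m from the base axis. Payload 8.1 kg.
Tool frame: the origin (TCP) lies midway between the tips of the shut fingers; the grasp point (between the pads) lies 19 mm behind it; z points along the fingers, y is the line along which they close (so a half turn about z gives the same grasp; the last joint's range is limited). The gripper opens to 85 mm and grips with 20 to 120 N. Pads are 22 mm wide; open, the fingers measure 114 mm over their backs; the gripper's body (76 mm by 85 mm) begins 54 mm behind the grasp point. The pads swing forward as they close: fully open they stand 13 mm farther back than shut.
Start: joints at [1.21, 0.434, 0.025, 1.573, -0.012, 1.134, -0.075], TCP at [0.159, -0.604, 0.231] pointing down, gripper open.
Joint ranges: [-2.62, 2.62], [-0.44, 2.09], [-1.27, 1.32], [0.08, 2.57], [-1.32, 4.46], [0.12, 2], [-2.74, 2.74]. Speed limits (rad/s): [2.22, 2.22, 3.01, 3.01, 3.14, 3.14, 3.14].

INTERFACE

Orientations are given as a 3x3 rotation matrix whose columns are the frame's x, y, z axes.
In Python, from cell import * gives the robot as it stands. Calls block until the motion is done:
- move_to(position, orientation): joint-space move of the TCP to a pose.
- servo_line(position, v=0.15, frame=None, max_force=None): straight line of the TCP; frame=None keeps the orientation; v is the mean speed in m/s. With max_force (N) it stops when the force on the tool has changed by that much, and returns True; else False.
- set_joints(angles): joint-space move.
- grip(opening): finger opening in m; the grip force is fixed at half the most; returns when the fingers have stopped.
- wait(seconds).
- inverse_kinematics(position, orientation): joint angles nearest the present ones, or None.
- get_image(name): name is "side" or "top" or "wrist"; returns a dict with "img" (480x640x3 uint8, blue, green, red), "range_z" (480x640 float32, m along the optical axis (not along the pixel's ray), 0 where there is no reading), "intrinsics" (3x3 intrinsics, pixels), "camera_from_world" (4x4, takes a point from world to camera coordinates); the wrist camera has in their place "hand_eye" (4x4, takes a point from camera to tool coordinates, whose origin is the TCP and whose axes are the flange's). Camera axes: x right, y up, looking along -z (the intrinsics and any distortion apply to the point x, -y, -z); pixel columns grow to the right and rows downward; lengths in m; the calibration is good to about 2 mm. A picture is of the moment at which its call begins: read the wrist's pose just before it.
A pose or a line that the arm cannot do raises MotionError and nothing moves.
- sign_off(): hands the job in; it is judged then, once.
Readings, each from a call of its own:
- get_clock(): time.
- get_joint_positions(): joint angles.
- get_qd(): joint speeds.
- get_effort(): joint torques, N m.
- get_ee_pos(): TCP position.
- get_orientation(): TCP orientation.
- get_force(): force on the tool from outside, world axes, zero at the start.
- get_moment(): the same for the moment, N m.
- get_finger_gap(): finger opening in m.
- get_grip_force(): force on a finger pad.
Only numpy, scipy, OpenCV 4.12 (cv2) and the standard library are available. Lean on these libraries where they do the work, as an engineer would, in place of code of your own. Each camera call takes 0.05 s, during which the arm holds its last target. There are 200 camera calls.

TASK

One carton already lies in a corner of the wooden packing slab: take the three others off the sloping rack and lay them flat, taped side up, beside it so that the four make one pinwheel layer, each carton along its own edge of the slab with its outer sides level with the slab's edges, its end closed up to the side of the next carton and a square hole left in the middle. The cartons hold glass, so set them down and do not drop them; leave the first carton in its place, and do not disturb the two pieces of glass and the tape roll standing by.

Things in the scene. Friction and masses are not known exactly. Their poses are not given: they have to be found in the camera images.
- slab: Fixed dark wooden slab, 190 mm square, top 30 mm above the bench, at any yaw. Origin: centre of its underside; x, y along its edges, z up. The first carton lies along the -y edge, centred near x -32, y -62 mm; the other places are the same turned by quarter turns: x 62, y -32 (length along y); x 32, y 62 (along x); x -62, y 32 (along y). That leaves 5 mm gaps and a 65 mm square hole.
- rack: Fixed grey steel rack: a deck 300 (along y) x 220 mm sloping up at 30 degrees from its low edge (its -x, facing away from the robot) to its high edge (its +x, nearest the robot). Origin: centre of its underside on the bench, z up; the deck's surface is 82 mm above it at x = 0. Two cross ledges, 12 mm high, 8 mm thick, stop two rows of cartons 115 mm apart along the slope (55 mm free between rows).
- carton0: Closed cardboard carton, 120 long x 60 wide x 50 mm tall, 0.22 kg, a pale strip of tape along its top. Origin: centre of its underside; y along its length, x across, z out of its taped top. It lies on the slab from the start.
- carton1: Closed cardboard carton, 120 long x 60 wide x 50 mm tall, 0.22 kg, a pale strip of tape along its top. Origin: centre of its underside; y along its length, x across, z out of its taped top. At the start it lies on the rack's lower row, leaning with the 30 degree slope, length along the rack's y axis, against the ledge.
- carton2: Closed cardboard carton, 120 long x 60 wide x 50 mm tall, 0.22 kg, a pale strip of tape along its top. Origin: centre of its underside; y along its length, x across, z out of its taped top. At the start it lies on the rack's upper row, on the rack's -y half, leaning with the slope, against the ledge.
- carton3: Closed cardboard carton, 120 long x 60 wide x 50 mm tall, 0.22 kg, a pale strip of tape along its top. Origin: centre of its underside; y along its length, x across, z out of its taped top. At the start it lies on the rack's upper row, on the rack's +y half, leaning with the slope, against the ledge.
- vase: Bystander: amber glass vase with a narrow neck, 72 mm wide, 105 mm tall. Origin: centre of its underside.
- bowl: Bystander: squat green glass piece, 84 mm wide, 66 mm tall. Origin: centre of its underside.
- tape: Bystander: clear roll of packing tape lying flat, 90 mm across, 48 mm tall. Origin: centre of its underside.
Not all that is in view belongs to the job. Leave any red look-alike of the carton3 alone. Leave any pink look-alike of the carton2 alone.

How it is judged:
By the outcome, as a careful person would: the job done as asked, in the order asked, and still so for the second after the job is handed in, with the robot touching nothing.
It also fails if it takes over 70 s, if anything falls off the work surface, if the arm or the gripper's body presses on something with over 40 N, if the wrist force passes 120 N, or if a joint passes its speed limit or range.

## Working session

There is one attempt and no reset: what is moved stays moved. The work goes in short steps, each a Python script; the robot and the scene stay as the last script left them, time stands still between calls to the robot, and variables do not carry over. Pictures are saved under pics/ and viewed, at most 10 in all, crops included, and the job is handed in when it is done.

```bash
mkdir -p pics; ls
python3 - <<'E'
from cell import *
import cv2,numpy as np
for n in("top","side"):
    d=get_image(n); cv2.imwrite(f"pics/{n}0.png",d["img"]); np.savez(f"{n}0.npz",**{k:v for k,v in d.items()})
    print(n,d["intrinsics"],d["camera_from_world"],[k for k in d])
print(get_clock(),get_orientation())
E
```

```text
pics
top [[571.97697826   0.         329.90432681]
 [  0.         571.97697826 240.06155296]
 [  0.           0.           1.        ]] [[-0.01940302 -0.99961591 -0.01978774  0.02588767]
 [ 0.98894114 -0.02209886  0.14665283 -0.55659579]
 [-0.14703379 -0.0167234   0.98899009 -1.46263966]
 [ 0.          0.          0.          1.        ]] ['img', 'range_z', 'intrinsics', 'camera_from_world']
side [[566.61202212   0.         335.10057672]
 [  0.         566.61202212 243.25677197]
 [  0.           0.           1.        ]] [[-0.72385793 -0.68992365  0.00591975  0.37729607]
 [ 0.41607297 -0.42966133  0.80142025 -0.28268785]
 [-0.5503753   0.58257746  0.59807235 -1.07831606]
 [ 0.          0.          0.          1.        ]] ['img', 'range_z', 'intrinsics', 'camera_from_world']
0.1 [[ 9.66966360e-01  2.54903524e-01 -5.01897527e-04]
 [ 2.54903969e-01 -9.66965525e-01  1.28043587e-03]
 [-1.58929991e-04 -1.36607408e-03 -9.99999054e-01]]
```

View pics/top0.png

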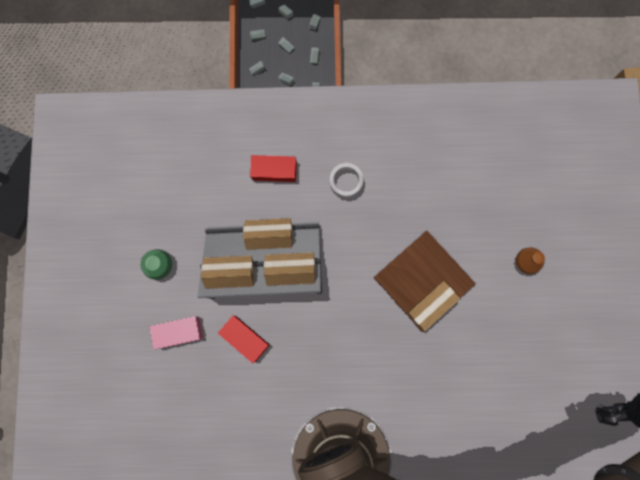

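View pics/side0.png

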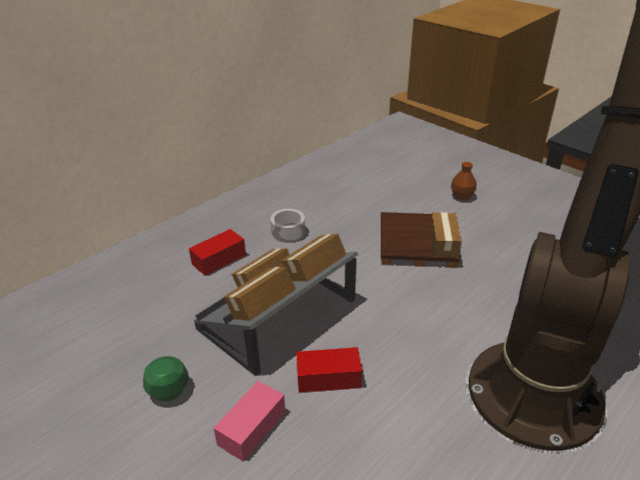

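The top view shows the rack around (262,262). On it are carton1 in the lower row at (268,233), and carton2 at (228,271) and carton3 at (290,268) in the upper row. The slab is at (425,280) with carton0 at (435,306). The look-alikes are red boxes at (273,168) and (243,339) and a pink box at (175,333). The bystanders are the bowl (156,264), tape (346,180) and vase (530,260). I choose the three brown cartons with tape strips on the rack.

```bash
cat > h.py <<'E'
import numpy as np, cv2
def cloud(d,T_wc=None):
    K=d["intrinsics"]; z=d["range_z"].astype(float); v,u=np.mgrid[:480,:640]
    p=np.stack([(u-K[0,2])/K[0,0]*z,-(v-K[1,2])/K[1,1]*z,-z],-1)
    T=np.linalg.inv(d["camera_from_world"]) if T_wc is None else T_wc
    return p@T[:3,:3].T+T[:3,3]
def proj(d,P,T_wc=None):
    C=d["camera_from_world"] if T_wc is None else np.linalg.inv(T_wc)
    q=np.atleast_2d(P)@C[:3,:3].T+C[:3,3]; K=d["intrinsics"]
    return np.stack([K[0,2]+K[0,0]*q[:,0]/-q[:,2],K[1,2]-K[1,1]*q[:,1]/-q[:,2]],-1)
E
python3 - <<'E'
from h import *
d=np.load("top0.npz"); P=cloud(d); img=d["img"]
for n,(u,v) in dict(bench=(150,400),slab=(420,265),c0=(433,306),c1=(268,228),c2=(228,266),c3=(290,263),decklow=(225,240),deckhigh=(258,290)).items():
    print(n,P[v-1:v+2,u-1:u+2].reshape(-1,3).mean(0).round(4), P[v-2:v+3,u-2:u+3,2].std().round(4))
m=(np.abs(P[...,2]-.03)<.012)&(np.abs(P[...,0]-.5)<.25)&(P[...,1]<-.1)&(P[...,1]>-.45)&(img.max(-1)<110)
m=cv2.morphologyEx(m.astype(np.uint8),cv2.MORPH_OPEN,np.ones((3,3)))
pts=P[m>0][:,:2].astype(np.float32); r=cv2.minAreaRect(pts); print("slab",r)
m2=(np.abs(P[...,2]-.08)<.012)&(P[...,1]<-.1)&(P[...,1]>-.45)&(np.abs(P[...,0]-.5)<.25)
print("c0",cv2.minAreaRect(P[m2][:,:2].astype(np.float32)))
# rack deck plane
mr=(P[...,1]>0)&(P[...,1]<.4)&(P[...,0]>.4)&(P[...,0]<.75)&(P[...,2]>.02)&(img.max(-1)<95)&(np.ptp(img,axis=-1)<25)
print("rack",cv2.minAreaRect(P[mr][:,:2].astype(np.float32)),mr.sum())
a=cv2.resize(img[200:320,190:350],None,fx=5,fy=5,interpolation=cv2.INTER_CUBIC); cv2.imwrite("pics/rackcrop.png",a)
E
```

```text
bench [ 0.1515  0.4933 -0.0015] 0.0026
slab [ 0.4872 -0.2206  0.0306] 0.0043
c0 [ 0.3783 -0.242   0.0786] 0.0035
c1 [0.5833 0.1702 0.0969] 0.0039
c2 [0.4661 0.2304 0.3061] 0.2695
c3 [0.4863 0.1099 0.1546] 0.0028
decklow [0.562  0.2893 0.05  ] 0.0033
deckhigh [0.4243 0.1911 0.1298] 0.0033
slab ((0.44665277004241943, -0.22996288537979126), (0.188711017370224, 0.1902160942554474), 40.247711181640625)
c0 ((0.37869158387184143, -0.24326752126216888), (0.06036927178502083, 0.12021730840206146), 40.13218688964844)
rack ((0.5062585473060608, 0.1912858784198761), (0.1905718594789505, 0.2967458665370941), 1.551087498664856) 674
```

View pics/rackcrop.png

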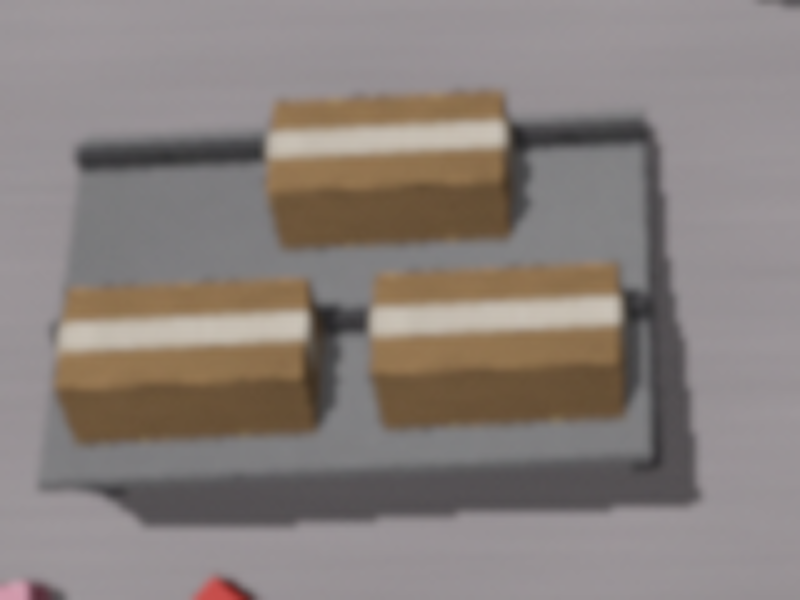

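The crop shows three brown taped cartons and neither red nor pink look-alike on the rack. Top-face corners in the crop are about: c1 (272,103)-(508,180), c2 (67,292)-(308,378), c3 (377,275)-(622,362).

```bash
cat > plan.py <<'E'
from h import *
from cell import *
import json
c30,s30=np.cos(np.pi/6),.5
def Rz(a): return np.array([[np.cos(a),-np.sin(a),0],[np.sin(a),np.cos(a),0],[0,0,1]])
Rt=np.array([[c30,0,-s30],[0,1,0],[s30,0,c30]])   # rack yaw frame -> deck frame (x up slope, z normal)
def pick_pose(E,c,flip,s,off=.02,tz=.010):
    """tool pose gripping carton c on rack; flip: tool x=+-deck y; s: sign of grip offset along tool x"""
    R=np.array(E["Rdeck"]); x=flip*R[:,1]; z=-R[:,2]; Rtool=np.c_[x,np.cross(z,x),z]
    return np.array(E["c"][c])+R[:,2]*tz+s*off*x, Rtool      # E["c"]: centre of the underside
SLOT={"B":((.0625,-.0325),(0,1)),"C":((.0325,.0625),(-1,0)),"D":((-.0625,.0325),(0,-1))}
def place_pose(E,slot,s,off=.02,tz=.011):
    R=Rz(E["yaw"]); (cx,cy),h=SLOT[slot]; h=R@np.array([*h,0]); x=s*h; z=np.array([0,0,-1.])
    return np.array([*E["slab"],.03+tz])+R@np.array([cx,cy,0])+off*h, np.c_[x,np.cross(z,x),z]
E
python3 - <<'E'
from plan import *
from scipy.optimize import least_squares
d=np.load("top0.npz"); P=cloud(d)
cor={"1":[(272,103),(505,93),(508,180),(270,188)],"2":[(67,292),(308,281),(308,378),(58,388)],"3":[(377,275),(617,265),(622,362),(372,371)]}
px={k:(np.array(v)+.5)/5-.5+[190,200] for k,v in cor.items()}
loc=np.array([[-.03,.06],[-.03,-.06],[.03,-.06],[.03,.06]])*[1,-1]  # TL: low edge(-x), world left = rack -y
def model(p):
    R=Rz(p[0])@Rt; o=np.array([p[1],p[2],.082]); out={}
    for i,k in enumerate("123"):
        c=o+R@np.array([p[3+2*i],p[4+2*i],0]); out[k]=(c,np.array([c+R@np.array([a,b,.05]) for a,b in loc]))
    return R,out
# depth plane of each top
zt={}
for k,q in px.items():
    m=np.zeros((480,640),np.uint8); cv2.fillPoly(m,[np.int32(q.mean(0)+.75*(q-q.mean(0)))],1); S=P[m>0]; S=S[np.abs(S[:,2]-np.median(S[:,2]))<.03]
    A=np.c_[S-S.mean(0)]; n=np.linalg.svd(A)[2][2]; n*=np.sign(n[2]); zt[k]=S.mean(0); print(k,"n",n.round(3),S.mean(0).round(4),len(S))
def res(p):
    R,o=model(p); r=[(proj(d,o[k][1])-px[k]).ravel() for k in "123"]
    r.append([ (zt[k]-o[k][1].mean(0))@R[:,2]/.0015 for k in "123"]+[(p[3]-p[5]+.115)/.001,(p[5]-p[7])/.001])
    return np.concatenate(r)
f=least_squares(res,[np.pi+.03,.5,.19,-.06,0,.06,-.07,.06,.07]); print(f.x.round(4),f.fun.round(2))
R,o=model(f.x); E=dict(Rdeck=R.tolist(),c={k:o[k][0].tolist() for k in "123"},slab=[.4467,-.2300],yaw=np.deg2rad(40.2-90))
json.dump(E,open("E.json","w")); print({k:np.round(v,4) for k,v in E["c"].items()})
for k in "123":
  for fl in (1,-1):
    for s in (1,-1):
      p,Rt_=pick_pose(E,k,fl,s); q=inverse_kinematics(p,Rt_); q2=inverse_kinematics(p-.1*Rt_[:,2],Rt_); print(k,fl,s,p.round(3),None if q is None else np.round(q,2),q2 is not None)
for k in "BCD":
  for s in (1,-1):
    p,Rt_=place_pose(E,k,s); q=inverse_kinematics(p,Rt_);print(k,s,p.round(3),None if q is None else np.round(q,2))
E
```

```text
1 n [0.534 0.006 0.845] [0.5853 0.1731 0.0962] 493
2 n [0.517 0.019 0.856] [0.4816 0.2642 0.1547] 594
3 n [0.507 0.015 0.862] [0.4869 0.1133 0.1542] 577
[ 3.1703  0.4673  1.656  -0.0565  1.4869  0.0586  1.3923  0.0585  1.5436] [ 0.57 -0.21  0.41 -0.58 -0.45  0.13 -0.49  0.94  0.29 -0.4   0.81 -0.66
 -0.52  0.02 -0.57  0.51 -0.27 -0.11  0.59 -0.57 -0.06  0.04 -0.25  0.74
 -0.04  0.06  0.08 -0.1   0.06]
{'1': array([0.5589, 0.1711, 0.0538]), '2': array([0.4566, 0.2629, 0.1113]), '3': array([0.461 , 0.1117, 0.1113])}
1 1 1 [0.565 0.151 0.062] [ 0.22  1.11 -1.07  1.31  0.59  1.63  2.35] True
1 1 -1 [0.563 0.191 0.062] [ 0.16  1.12 -1.07  1.28  0.58  1.63  2.31] True
1 -1 1 [0.563 0.191 0.062] [ 0.01  0.96 -0.65  1.3   0.28  1.5  -0.6 ] True
1 -1 -1 [0.565 0.151 0.062] [ 0.06  0.95 -0.65  1.32  0.29  1.5  -0.56] True
2 1 1 [0.462 0.243 0.12 ] [ 0.13  0.95 -1.07  1.5   0.42  1.51  2.19] True
2 1 -1 [0.461 0.283 0.12 ] [ 0.06  0.97 -1.07  1.45  0.41  1.51  2.15] True
2 -1 1 [0.461 0.283 0.12 ] [-0.01  0.89 -0.89  1.46  0.29  1.46 -0.87] True
2 -1 -1 [0.462 0.243 0.12 ] [ 0.03  0.84 -0.83  1.5   0.26  1.44 -0.79] True
3 1 1 [0.467 0.092 0.12 ] [ 0.38  0.91 -1.07  1.59  0.46  1.53  2.37] True
3 1 -1 [0.465 0.132 0.12 ] [ 0.31  0.91 -1.07  1.58  0.45  1.52  2.32] True
3 -1 1 [0.465 0.132 0.12 ] [ 0.14  0.76 -0.69  1.59  0.22  1.42 -0.58] True
3 -1 -1 [0.467 0.092 0.12 ] [ 0.2   0.75 -0.7   1.61  0.25  1.43 -0.54] True
B 1 [ 0.477 -0.286  0.041] [ 0.59  0.57 -0.21  1.92  0.18  0.67 -0.59]
B -1 [ 0.477 -0.286  0.041] [ 1.14  0.83 -1.07  1.87  0.88  1.    1.94]
C 1 [ 0.503 -0.199  0.041] [ 0.71  0.62 -0.6   1.94  0.5   0.74  0.52]
C -1 [ 0.503 -0.199  0.041] [ 0.22  0.54  0.08  1.98 -0.07  0.63 -2.1 ]
D 1 [ 0.416 -0.174  0.041] [ 1.05  0.69 -1.07  2.13  0.85  0.84  1.72]
D -1 [ 0.416 -0.174  0.041] [ 0.51  0.45 -0.29  2.17  0.24  0.55 -0.84]
```

Run:
```python
from plan import *
E=json.load(open("E.json"))
p,R=place_pose(E,"B",1)
move_to(np.array([.42,-.23,.36]),R)
T=np.eye(4); T[:3,:3]=get_orientation(); T[:3,3]=get_ee_pos()
d=get_image("wrist"); cv2.imwrite("pics/w0.png",d["img"]); np.savez("w0.npz",T=T,**d)
print(d["hand_eye"].round(3),d["intrinsics"].round(1),get_clock(),T.round(3))
Tc=T@d["hand_eye"]; print("slab px pred",proj(d,Rz(E["yaw"])@[0,0,0]+[*E["slab"],.03],Tc))
```

```text
[[-0.     0.96   0.279  0.071]
 [ 1.     0.     0.    -0.001]
 [ 0.     0.279 -0.96  -0.141]
 [ 0.     0.     0.     1.   ]] [[350.2   0.  322.7]
 [  0.  350.2 238.4]
 [  0.    0.    1. ]] 1.8833 [[ 0.765  0.643 -0.001  0.419]
 [ 0.643 -0.765  0.    -0.231]
 [-0.001 -0.001 -1.     0.359]
 [ 0.     0.     0.     1.   ]]
slab px pred [[335.87296551 174.93939109]]
```

View pics/w0.png

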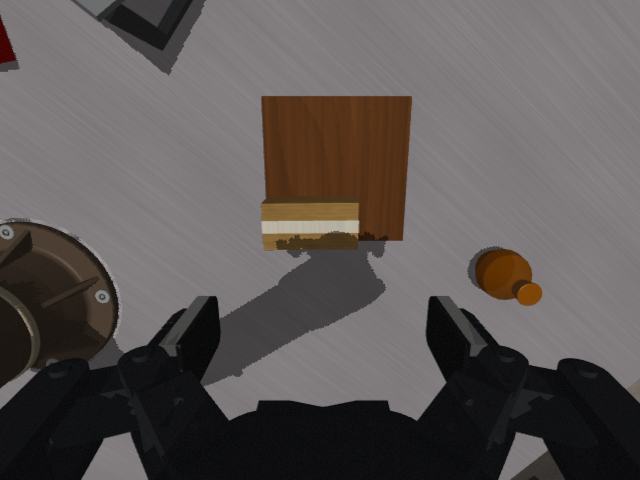

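The wrist view shows the slab with corners (262,96), (411,96) and (403,240). Carton0's top spans (262,203) to (358,249), and the vase is well clear at (505,275).

Run:
```python
from plan import *
from scipy.optimize import least_squares
E=json.load(open("E.json"))
d=dict(np.load("w0.npz")); Tc=d["T"]@d["hand_eye"]; img=d["img"]; t=dict(np.load("top0.npz"))
g=cv2.cvtColor(img,cv2.COLOR_BGR2GRAY)
def refine(q,im): return cv2.cornerSubPix(im,np.float32(q).reshape(-1,1,2),(4,4),(-1,-1),(3,50,.01)).reshape(-1,2)
q=refine([(262,96),(411,96),(403,240),(358,203),(358,249),(262,249)],g); print("wrist corners",q.round(1).tolist())
tg=cv2.cvtColor(t["img"],cv2.COLOR_BGR2GRAY)
S=np.array([[-.095,.095,.03],[.095,.095,.03],[.095,-.095,.03]])
def world(p,slab=True):
    R=Rz(p[2]); sl=S@R.T+[p[0],p[1],0]
    Rc=Rz(p[2]+p[5]); C=np.array([[.06,.03,.08],[.06,-.03,.08],[-.06,-.03,.08]])@Rc.T+R@np.array([p[3],p[4],0])+[p[0],p[1],0]
    return np.r_[sl,C]
p0=[*E["slab"],E["yaw"],-.0325,-.0625,0]
for nm,dd,T,qq in(("wrist",d,Tc,q),("top",t,None,refine(proj(t,world(p0)),tg))):
    f=least_squares(lambda p:(proj(dd,world(p),T)-qq).ravel(),p0,loss="soft_l1"); print(nm,f.x[:2].round(4),np.rad2deg(f.x[[2,5]]).round(2),f.x[3:5].round(4),f.fun.round(1))
# depth-based in wrist
P=cloud(d,Tc); 
near=np.hypot(P[...,0]-.4467,P[...,1]+.23)<.16
m=near&(np.abs(P[...,2]-.08)<.01); r=cv2.minAreaRect(P[m][:,:2].astype(np.float32)); print("c0 depth",r,np.median(P[m][:,2]))
m=near&(np.abs(P[...,2]-.03)<.01)&(img[...,2].astype(int)-img[...,0]>25); r=cv2.minAreaRect(P[m][:,:2].astype(np.float32)); print("slab depth",r,np.median(P[m][:,2]))
```

```text
wrist corners [[261.1000061035156, 95.69999694824219], [411.20001220703125, 95.80000305175781], [402.29998779296875, 240.1999969482422], [358.29998779296875, 202.60000610351562], [357.70001220703125, 248.6999969482422], [263.29998779296875, 250.3000030517578]]
wrist [ 0.4487 -0.2273] [-49.91   0.76] [-0.0328 -0.0615] [-1.  -0.1  0.8 -0.4  0.1  0.8  0.2 -0.5  0.2  0.4 -0.5  0.1]
top [ 0.4464 -0.2295] [-49.82   2.1 ] [-0.0325 -0.063 ] [-0.1 -0.  -0.  -0.   0.1  0.  -0.5  0.5  0.2  0.2  0.2 -0.8]
c0 depth ((0.3803096413612366, -0.24168550968170166), (0.060503728687763214, 0.12053792923688889), 40.33979034423828) 0.07846701202269635
slab depth ((0.44914865493774414, -0.22735974192619324), (0.18911509215831757, 0.18960285186767578), 40.069549560546875) 0.028420929090032188
```

```bash
cat >> plan.py <<'E'
def pick(E,c,s,flip=-1):
    p,R=pick_pose(E,c,flip,s); grip(.085)
    move_to(p-.09*R[:,2],R); servo_line(p,v=.1,max_force=15); print("picked at t",get_clock(),"dev",(get_ee_pos()-p).round(4),"F",get_force().round(1)); grip(.04); print("gap",get_finger_gap(),get_grip_force())
    servo_line(p-.1*R[:,2],v=.15)
def put(E,slot,s,corr=(0,0),touch=6):
    p,R=place_pose(E,slot,s); p=p+Rz(E["yaw"])@np.array([*corr,0])
    move_to(p+[0,0,.12],R); servo_line(p+[0,0,.012],v=.12); wait(.1); print("above: pos err",(get_ee_pos()-p).round(4),"gap",get_finger_gap())
    hit=servo_line(p-[0,0,.006],v=.025,max_force=touch); print("touch",hit,"z",(get_ee_pos()-p)[2].round(4),get_force().round(1))
    release()
def release():
    grip(.076); wait(.1); q=get_ee_pos(); servo_line(q+[0,0,.10],v=.15); print("t",get_clock())
def look(name):
    d=get_image("top"); np.savez(name+".npz",**d); return d
def wristlook(name):
    T=np.eye(4); T[:3,:3]=get_orientation(); T[:3,3]=get_ee_pos(); d=get_image("wrist"); np.savez(name+".npz",T=T,**d); return d
E
python3 - <<'E'
from plan import *
E=json.load(open("E.json")); E["slab"]=[.4477,-.2285]; E["yaw"]=np.deg2rad(-49.85); json.dump(E,open("E.json","w"))
pick(E,"3",1)
put(E,"B",1)
p,R=place_pose(E,"B",1)
move_to([.36,.0,.36],R); d=look("t1"); cv2.imwrite("pics/t1.png",cv2.resize(d["img"][200:350,360:520],None,fx=4,fy=4,interpolation=cv2.INTER_CUBIC)); print(get_clock())
E
```

```text
picked at t 4.6667 dev [0.0006 0.0002 0.0005] F [0.3 0.1 0.4]
gap 0.059196005649148835 65.44490218162537
above: pos err [ 0.0006 -0.0003  0.0128] gap 0.05944955472032086
touch True z -0.0017 [-1.  -0.1  7.5]
t 10.3333
11.8
```

View pics/t1.png

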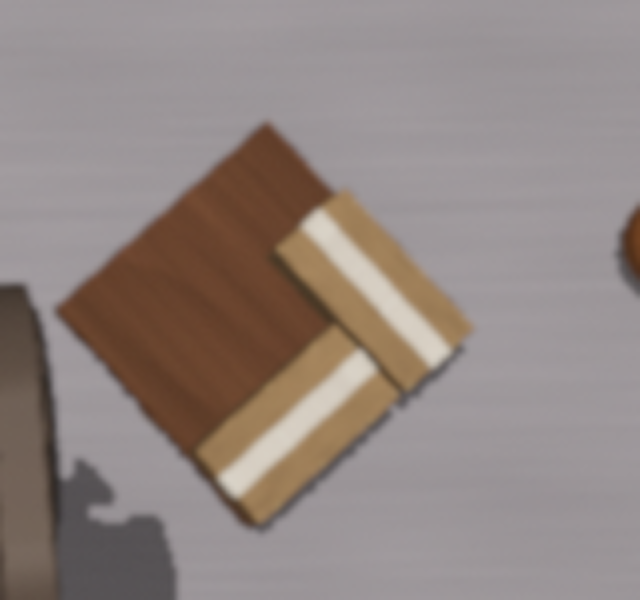

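The crop shows carton B lying taped side up, corners (344,192), (473,328), (406,393), (275,250). It sits next to carton0, corners (333,325), (398,395), (262,527), (197,452), with a small gap. Next I measure it against carton0 and the slab in the same image.

```bash
cat > meas.py <<'E'
from h import *
from scipy.ndimage import map_coordinates
from scipy.optimize import minimize
def edge_fit(d,p0,w,l,z,T=None,edges=(0,1,2,3),dim=.003):
    """fit rectangle (w along x, l along y) at height z to image edges; returns x,y,yaw"""
    up=cv2.GaussianBlur(d["img"],(0,0),.8).astype(np.float32)
    t=np.linspace(-.85,.85,41); one=np.ones_like(t)
    E=[np.c_[one*w/2,t*l/2],np.c_[t*w/2,one*l/2],np.c_[-one*w/2,t*l/2],np.c_[t*w/2,-one*l/2]]; N=[(1,0),(0,1),(-1,0),(0,-1)]
    def samp(q,p):
        c,s=np.cos(p[2]),np.sin(p[2]); q=q@np.array([[c,s],[-s,c]])+p[:2]
        uv=proj(d,np.c_[q,np.full(len(q),z)],T)
        return np.stack([map_coordinates(up[...,k],[uv[:,1],uv[:,0]],order=3,prefilter=False) for k in range(3)])
    def cost(v):
        p=np.array(p0)+np.array(v)*[.001,.001,.01]
        return -sum(np.abs((samp(E[i]+dim*np.array(N[i])/2,p)-samp(E[i]-dim*np.array(N[i])/2,p)).mean(1)).sum() for i in edges)
    best=min((minimize(cost,x0,method="Nelder-Mead",options=dict(initial_simplex=np.array(x0)+np.array([[0,0,0],[1.5,0,0],[0,1.5,0],[0,0,1.5]]))) for x0 in ([0,0,0],[1.5,1.5,0],[-1.5,-1.5,0],[1.5,-1.5,0],[-1.5,1.5,0])),key=lambda r:r.fun)
    return np.array(p0)+best.x*[.001,.001,.01]
def rel(slab,p):
    c,s=np.cos(slab[2]),np.sin(slab[2]); q=np.array([[c,s],[-s,c]])@(p[:2]-slab[:2]); return (q*1000).round(1),np.rad2deg(p[2]-slab[2]).round(2)
E
python3 - <<'E'
from plan import *; from meas import *
E=json.load(open("E.json")); R=Rz(E["yaw"])
t0=dict(np.load("top0.npz")); t1=dict(np.load("t1.npz")); w0=dict(np.load("w0.npz"))
def g(sl,x,y,a): return [*(np.array(sl)+(R@[x,y,0])[:2]),E["yaw"]+a]
sl=[.4466,-.2298]
for nm,d,T,sl in(("t0",t0,None,sl),("t1",t1,None,sl),("w0",w0,w0["T"]@w0["hand_eye"],[.4487,-.2273])):
    S=edge_fit(d,g(sl,0,0,0),.19,.19,.03,T,edges=(1,2) if nm=="t1" else (0,1,2))
    c0=edge_fit(d,g(sl,-.0325,-.0625,0),.12,.06,.08,T)
    print(nm,"slab",S.round(4),np.rad2deg(S[2]).round(2),"c0",rel(S,c0),end=" ")
    if nm=="t1": print("B",rel(S,edge_fit(d,g(sl,.0625,-.0325,0),.06,.12,.08,T)),"B about c0", rel(c0,edge_fit(d,g(sl,.0625,-.0325,0),.06,.12,.08,T)))
    else: print()
E
```

```text
t0 slab [ 0.4467 -0.2296 -0.8737] -50.06 c0 (array([-31.4, -60.7]), np.float64(0.4)) 
t1 slab [ 0.4465 -0.2294 -0.8742] -50.09 c0 (array([-31.6, -60.7]), np.float64(0.39)) B (array([ 63.5, -29.6]), np.float64(2.2)) B about c0 (array([95.3, 30.5]), np.float64(1.81))
w0 slab [ 0.4487 -0.2274 -0.8745] -50.11 c0 (array([-32.5, -61.1]), np.float64(0.91))
```

Run:
```python
from plan import *; from meas import *
E=json.load(open("E.json")); R=Rz(E["yaw"])
p,Rp=place_pose(E,"B",1); move_to([.42,-.23,.29],Rp)
d=wristlook("w1"); d=dict(np.load("w1.npz")); cv2.imwrite("pics/w1.png",cv2.resize(d["img"][40:290,200:500],None,fx=2.4,fy=2.4,interpolation=cv2.INTER_CUBIC)); T=d["T"]@d["hand_eye"]
def g(sl,x,y,a): return [*(np.array(sl)+(R@[x,y,0])[:2]),E["yaw"]+a]
sl=[.4487,-.2273]
S=edge_fit(d,g(sl,0,0,0),.19,.19,.03,T,edges=(1,2)); c0=edge_fit(d,g(sl,-.0325,-.0625,0),.12,.06,.08,T); B=edge_fit(d,g(sl,.0625,-.0325,0),.06,.12,.08,T)
print(S.round(4),np.rad2deg(S[2]),rel(S,c0),rel(S,B),rel(c0,B),get_clock(), np.rad2deg(np.arctan2(*get_orientation()[[1,0],0])))
```

```text
[ 0.4492 -0.228  -0.8717] -49.94298619824038 (array([-33.3, -60.7]), np.float64(0.62)) (array([ 60.6, -30.4]), np.float64(0.38)) (array([94.2, 29.3]), np.float64(-0.23)) 12.825 40.28417990115748
```

View pics/w1.png

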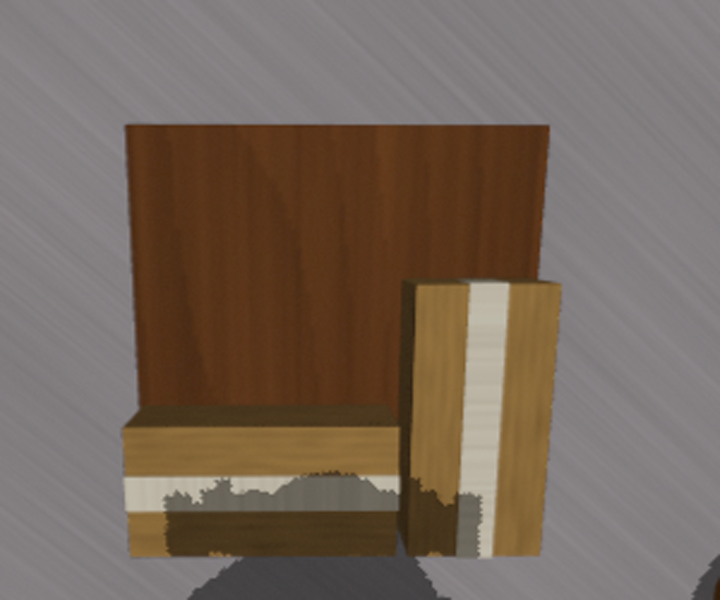

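B sits level with carton0 along the front (both at row 556), parallel to it and with a few mm gap (columns 398 to 404). It needs no correction, so on to carton2 for slot C.

```bash
cat >> meas.py <<'E'
SL={"c0":(-.0325,-.0625,.12,.06),"B":(.0625,-.0325,.06,.12),"C":(.0325,.0625,.12,.06),"D":(-.0625,.0325,.06,.12)}
def report(E,d,T,sl,names):
    c,s=np.cos(E["yaw"]),np.sin(E["yaw"]); f={}
    for n in names:
        x,y,w,l=SL[n]; f[n]=edge_fit(d,[sl[0]+c*x-s*y,sl[1]+s*x+c*y,E["yaw"]],w,l,.08,T)
        if n!="c0": print(n,"about c0",rel(f["c0"],f[n]),"nominal",((x+.0325)*1e3,(y+.0625)*1e3))
E
python3 - <<'E'
from plan import *; from meas import *
E=json.load(open("E.json"))
pick(E,"2",1); put(E,"C",1)
p,Rp=place_pose(E,"B",1); move_to([.42,-.23,.33],Rp); wristlook("w2"); 
move_to([.36,.0,.36],Rp); look("t2"); print(get_clock())
d=dict(np.load("w2.npz")); report(E,d,d["T"]@d["hand_eye"],[.4487,-.2273],["c0","B","C"]); report(E,dict(np.load("t2.npz")),None,[.4466,-.2298],["c0","B","C"])
cv2.imwrite("pics/w2.png",cv2.resize(d["img"][40:290,200:500],None,fx=2.4,fy=2.4,interpolation=cv2.INTER_CUBIC))
E
```

```text
picked at t 16.0583 dev [0.0005 0.0002 0.0005] F [ 0.1 -0.4 -0.3]
gap 0.05911805383992546 65.37512540817261
above: pos err [ 0.0006 -0.0001  0.0128] gap 0.05962785223982713
touch True z -0.0018 [-1.3  0.5  6.9]
t 21.9333
23.9833
B about c0 (array([94.2, 28.7]), np.float64(-0.09)) nominal (95.0, 30.0)
C about c0 (array([ 61.9, 121.4]), np.float64(0.5)) nominal (65.0, 125.0)
B about c0 (array([95.4, 29.5]), np.float64(1.4)) nominal (95.0, 30.0)
C about c0 (array([ 61.2, 124.6]), np.float64(1.86)) nominal (65.0, 125.0)
```

View pics/w2.png

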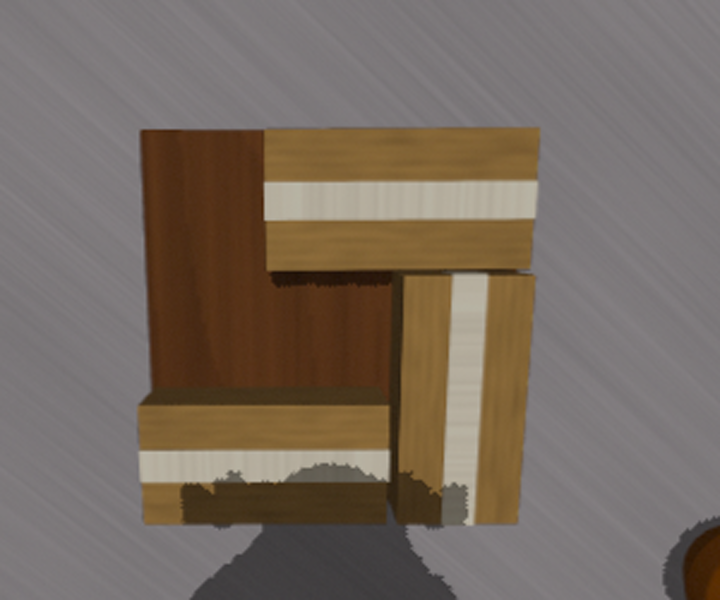

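C is taped side up at crop rows 128-270. Both cameras put it about 3.5 mm short along x, and the wrist view shows its gap to B (rows 270-273) is a little narrow. I'll regrip C and shift it by +3.2 and +1 mm, then get a wrist view of carton1 on the rack.

Run:
```python
from plan import *; from meas import *
E=json.load(open("E.json")); Rs=Rz(E["yaw"])
p,R=place_pose(E,"C",1,tz=.010); grip(.080)
move_to(p+[0,0,.09],R); servo_line(p,v=.12,max_force=15); grip(.04); print("gap",get_finger_gap())
q=p+[0,0,.004]; servo_line(q,v=.04); q=q+Rs@np.array([.0032,.001,0]); servo_line(q,v=.03)
print("touch",servo_line(q-[0,0,.008],v=.02,max_force=5),get_ee_pos()-p,get_force().round(1)); release()
E["slab"]=[.4485,-.2279]; json.dump(E,open("E.json","w"))
p,R=pick_pose(E,"1",-1,-1); grip(.085); move_to(p-.17*R[:,2],R); wristlook("w3"); print(get_clock())
Td=np.eye(4); Td[:3,:3]=E["Rdeck"]; Td[:3,3]=E["c"]["1"]
d=dict(np.load("w3.npz")); Tc=d["T"]@d["hand_eye"]; Tl=np.linalg.inv(Td)@Tc
print("wrist c1 in deck frame mm",edge_fit(d,[0,0,0],.06,.12,.05,Tl)*[1e3,1e3,57.3])
t0=dict(np.load("top0.npz"))
for k in "123":
    Td[:3,3]=E["c"][k]; print("top",k,edge_fit(dict(t0,camera_from_world=t0["camera_from_world"]@Td),[0,0,0],.06,.12,.05)*[1e3,1e3,57.3])
Td[:3,3]=E["c"]["1"]; b=proj(d,np.array([[.03,.06,.05],[.03,-.06,.05],[-.03,-.06,.05],[-.03,.06,.05]]),Tl); print(b.round(0).tolist())
cv2.imwrite("pics/w3.png",d["img"])
```

```text
gap 0.05927254192102099
touch True [ 0.00298144 -0.0017446   0.0010107 ] [-1.8  0.   7.9]
t 28.7
30.4583
wrist c1 in deck frame mm [-1.62843098 -4.538444   -0.07012011]
top 1 [ 0.34033839 -2.01399019 -0.25420273]
top 2 [-0.18810134 -0.8832054  -1.06180123]
top 3 [ 0.06169121 -1.04965247 -1.1512153 ]
[[286.0, 274.0], [280.0, 122.0], [362.0, 121.0], [358.0, 274.0]]
```

View pics/w3.png

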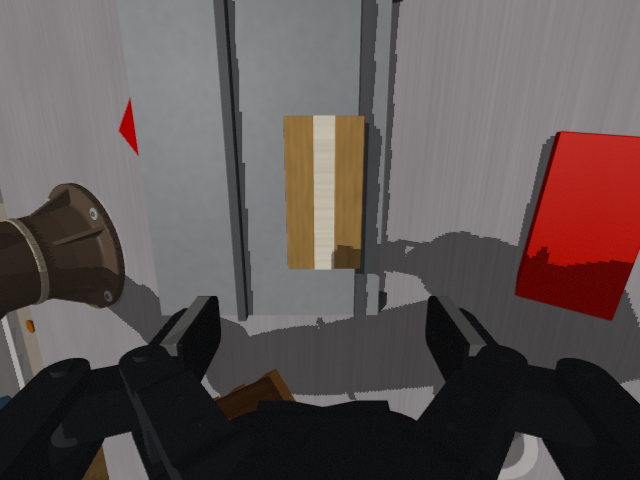

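The wrist view shows carton1 at columns 284-365, rows 116-269, against predicted rows 122-274. The carton is therefore about 4.5 mm further toward world +y by the wrist, 2 mm by the top camera. I shift the estimate by 3.7 mm and place it.

Run:
```python
from plan import *; from meas import *
E=json.load(open("E.json")); E["c"]["1"]=(np.array(E["c"]["1"])+np.array(E["Rdeck"])@[-.001,-.0037,0]).tolist()
pick(E,"1",-1); put(E,"D",-1)
p,Rp=place_pose(E,"B",1); move_to([.42,-.23,.33],Rp); wristlook("w4"); 
move_to([.36,.0,.36],Rp); look("t4"); print(get_clock())
N=["c0","B","C","D"]
d=dict(np.load("w4.npz")); report(E,d,d["T"]@d["hand_eye"],[.4487,-.2273],N); report(E,dict(np.load("t4.npz")),None,[.4466,-.2298],N)
cv2.imwrite("pics/w4.png",cv2.resize(d["img"][70:270,240:440],None,fx=3,fy=3,interpolation=cv2.INTER_CUBIC))
```

```text
picked at t 32.1417 dev [0.0007 0.0002 0.0006] F [0.9 0.1 0.9]
gap 0.05941861092094229 65.61830163002014
above: pos err [ 0.0006 -0.0002  0.0127] gap 0.05922935424431298
touch True z -0.0018 [-0.1  1.1  7.9]
t 37.6917
39.5583
B about c0 (array([94.4, 28.7]), np.float64(-0.35)) nominal (95.0, 30.0)
C about c0 (array([ 65.4, 122.4]), np.float64(-0.5)) nominal (65.0, 125.0)
D about c0 (array([-29. ,  93.5]), np.float64(-0.91)) nominal (-30.0, 95.0)
B about c0 (array([95.9, 28.7]), np.float64(0.42)) nominal (95.0, 30.0)
C about c0 (array([ 67.5, 124.6]), np.float64(0.57)) nominal (65.0, 125.0)
D about c0 (array([-28.2,  95.1]), np.float64(-0.64)) nominal (-30.0, 95.0)
```

View pics/w4.png

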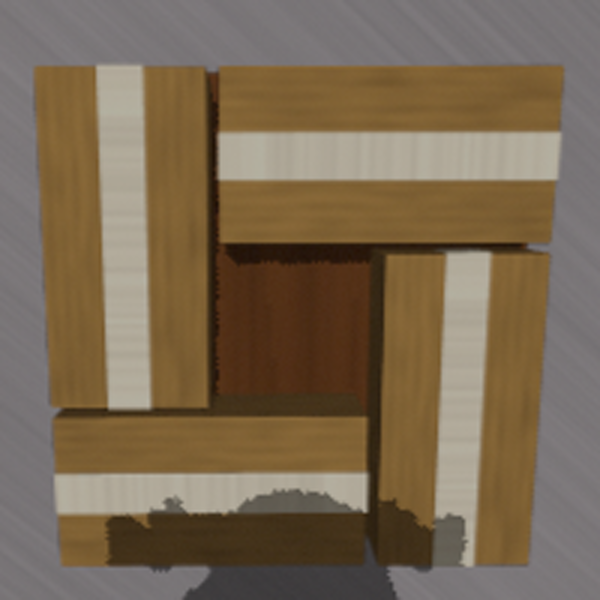

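The view shows the complete pinwheel: all four tapes up, every gap 4-5 mm, outer sides level within about 1.5 mm, and the square hole at (290,325). The arm is clear, so I'm handing in.

Run:
```python
from cell import *
print(sign_off(),get_clock())
```

```text
the job is handed in; nothing more can be done
the job is handed in; nothing more can be done
```

The job is handed in at about 40 s: the three rack cartons lie flat, taped side up, in a pinwheel with the first carton, with gaps of 4–5 mm and outer sides level to about 1.5 mm by camera, and nothing else was touched on the way.

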